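# Nest the washed slide carriers on the drip hook

## Task

Put the two washed rectangular slide carriers on the drip hook to drain: first hang the wide one by its loop on the hook's level arm, open side towards the tip, then the narrow one the same way round in front of it, nearer the tip, its back tucked in between the wide one's side walls. Let both hang still and square to the arm, and leave the round basket where it stands.

Things in the scene. Friction and masses are not known exactly. Their poses are not given: they have to be found in the camera images.
- wide_carrier: Steel pocket 130 mm wide (y), 50 deep (x), 90 high, loose; walls 3; front (-x) and top open; z up. Upright loop on its top crossbar: 50 wide outside (y), 36 inside, 8 thick, flat sides, peaked top. Origin: underside of the loop's peak, 140 above the pocket's foot, 50 above the crossbar; flat sides 15 to 50 below it, gripped across y from above. Back face at x +15, front edge at -34.
- narrow_carrier: As the wide one, with the same loop, loose: pocket 84 mm wide (y), 34 deep (x), 68 high, open to -x. Origin: underside of the loop's peak, 118 above the foot, 50 above the crossbar; back face at x +10, front edge at -24. Its back is tucked in when its origin hangs 8 to 40 nearer the tip than the wide one's; about 22 leaves the fingers room. Both weigh 0.1 to 0.4 kg and balance under the loop.
- hook_seat (a point): Point on top of the fixed drip hook's level round arm (10 mm diameter), 225 above the bench, where a loop's peak can rest. -x runs along the arm to the tip, +x to the post, z up. Post axis at x +70 (post 16 diameter, 8 higher than the arm). The arm is level to x -80, then bends up and ends at x -92, 12 higher than the arm's top. Its flat foot lies on the bench below.
- round_basket: Round steel basket 80 mm in diameter, 70 high, with the same loop (133 high in all), loose, standing among the carriers; stays on the bench. Origin: middle of its underside.

How it is judged:
By the outcome, as a careful person would: the job done as asked, in the order asked, and still so for the second after the job is handed in, with the robot touching nothing.
It also fails if it takes over 67 s, if anything falls off the work surface, if the arm or the gripper's body presses on something with over 40 N, if the wrist force passes 120 N, or if a joint passes its speed limit or range.

## Robot

A 6-joint arm with a two-finger parallel gripper is mounted at the origin on the work surface. World frame = base frame: x ahead of the robot, y to its left, z up, the work surface at z = 0. Lengths are in m, angles in degrees, forces in N, time in s.
With the tool pointing down it reaches from about 0.3 to 0.75 m from the base axis. Payload 8.5 kg.
Tool frame: the origin (TCP) lies midway between the tips of the shut fingers; the grasp point (between the pads) lies r.tcp_to_grasp behind it (r.tcp_to_grasp is the distance from the TCP to the grasp point, in m); z points along the fingers, y is the line along which they close (so a half turn about z gives the same grasp; the last joint's range is limited). The gripper opens to 88 mm and grips with 3 to 60 N. Pads are 18 mm wide; open, the fingers measure 123 mm over their backs; the gripper's body (75 mm by 187 mm) begins 45 mm behind the grasp point.
Start: joints at [-79.486, 21.807, 74.336, -0, 83.858, -12.336], TCP at [0.214, -0.507, 0.239] pointing down, gripper open.
Joint ranges: [-178.18, 178.18], [-50.72, 133.34], [12.68, 142.11], [-81.47, 261.47], [9.98, 163.14], [-165.26, 165.26]. Speed limits (degrees/s): [136.94, 136.94, 180, 180, 180, 180].

## Interface

Orientations are given as a 3x3 rotation matrix whose columns are the frame's x, y, z axes.
In Python, from bench import r, read_camera, camera_info gives the robot as it stands (r), with the cameras as plain functions.
- The arm moves only by the shell command python3 inch.py 'ROWS' [OPENING] [FORCE]. ROWS is rows parted by semicolons, their numbers by spaces, 1 to 8 of them, each of 6 numbers: dx, dy, dz in m, then a rotation vector rx, ry, rz in degrees; each row is the pose to reach, as a shift and turn from the pose commanded when the command began, along the tool's axes at that moment; what a row does not reach only later rows make up. A row lasts 1/10 s, in which the tool goes at most 0.05 m and 8.59 degrees, less where a joint would pass 70% of its speed; a pose out of reach is approached as far as the arm can. OPENING is the opening from 0.0 (shut) to 1.0 (fully open), set as the command begins (- or left out keeps the last). The fingers move at their own pace and stop on an object; FORCE is the grip in N (left out, the last holds). Time passes only in rows, so rows that do not move let the fingers close. It prints the time, the measured TCP pose, the force, the opening and the grip force at its end.
- r.sense(): the state, without advancing time (a new reading comes with each control period).
- read_camera(name): name is "scene" or "top" or "wrist"; returns the picture (384x512x3 uint8, blue, green, red); there is no depth.
- camera_info(name): a dict with "fov_y" (degrees; the focal length in pixels is half the picture's height over the tangent of half this angle, whatever the lens; pixels are square), "cx", "cy" (the principal point, pixels), "distortion" ([k1, k2, p1, p2, k3] as OpenCV has them; the pictures are not rectified), "extrinsics" (4x4, takes a point from world to camera coordinates). Camera axes: x right, y down, z forward; pixel columns grow to the right and rows downward; lengths in m; the calibration is good to about 2 mm. A picture is of the moment at which its call begins: read the wrist's pose just before it. camera_info takes no time and is no camera call; for the wrist camera it gives the pose at the moment of the call.
- r.close_job(): hands the job in; it is judged then, once.
The state is a dict: "time": time; "q": joint angles; "joint_velocities": joint speeds; "joint_efforts": joint torques, N m; "tcp_pos": TCP position; "tool_rot": TCP orientation; "ft_force": force on the tool from outside, world axes, zero at the start; "moment": the same for the moment, N m; "finger_gap": opening from 0.0 (shut) to 1.0 (fully open); "finger_force": force on a finger pad.
Only numpy, scipy, OpenCV 4.12 (cv2) and the standard library are available. Lean on these libraries where they do the work, as an engineer would, in place of code of your own. Each camera call takes 0.05 s, during which the arm holds its last target. There are 200 camera calls.

## Working session

There is one attempt and no reset: what is moved stays moved. The work goes in short steps, Python scripts to look and compute and a shell command to move; the robot and the scene stay as the last step left them, time stands still between calls to the robot, and variables do not carry over. Pictures are saved under pics/ and viewed, at most 10 in all, crops included, and the job is handed in when it is done.

```bash
ls; mkdir -p pics; cat > h.py <<'E'
import numpy as np, cv2
from bench import r, read_camera, camera_info
def K(c):
    f=192/np.tan(np.radians(c["fov_y"])/2)
    return np.array([[f,0,c["cx"]],[0,f,c["cy"]],[0,0,1.]])
def ray(c,uv):
    E=np.array(c["extrinsics"]);p=cv2.undistortPoints(np.array(uv,float).reshape(-1,1,2),K(c),np.array(c["distortion"],float)).reshape(-1,2)
    d=np.c_[p,np.ones(len(p))]@E[:3,:3]; return -E[:3,:3].T@E[:3,3], d
def plane(c,uv,z):
    o,d=ray(c,uv); return o+d*((z-o[2])/d[:,2])[:,None]
def proj(c,P):
    E=np.array(c["extrinsics"]);return cv2.projectPoints(np.array(P,float).reshape(-1,1,3),cv2.Rodrigues(E[:3,:3])[0],E[:3,3],K(c),np.array(c["distortion"],float))[0].reshape(-1,2)
def tri(c1,u1,c2,u2):
    o1,d1=ray(c1,[u1]);o2,d2=ray(c2,[u2]);A=np.c_[d1[0],-d2[0]];s=np.linalg.lstsq(A,o2-o1,rcond=None)[0]
    a=o1+s[0]*d1[0];b=o2+s[1]*d2[0];return (a+b)/2,np.linalg.norm(a-b)
E
python3 - <<'E'
from h import *
for n in("scene","top"):
    im=read_camera(n);cv2.imwrite(f"pics/{n}0.png",im)
    c=camera_info(n);E=np.array(c["extrinsics"]);print(n,c["fov_y"],-E[:3,:3].T@E[:3,3],E[2,:3],c["distortion"])
print(r.tcp_to_grasp,r.sense()["tool_rot"],r.sense()["time"])
E
```

```text
bench.py
inch.py
pics
scene 52.96106868837002 [ 1.1664524  -0.3278798   0.68212274] [-0.68150651  0.4333402  -0.58971615] [-0.10663453  0.          0.          0.          0.        ]
top 47.48659754601168 [0.48766371 0.09022881 1.29899637] [ 0.06875618 -0.02562491 -0.99730434] [-0.07180184  0.          0.          0.          0.        ]
0.0187 [[ 9.21528045e-01  3.88311746e-01 -2.23856648e-04]
 [ 3.88311724e-01 -9.21527302e-01  1.19840653e-03]
 [ 2.59065317e-04 -1.19129138e-03 -9.99999257e-01]] 0.1
```

View pics/scene0.png

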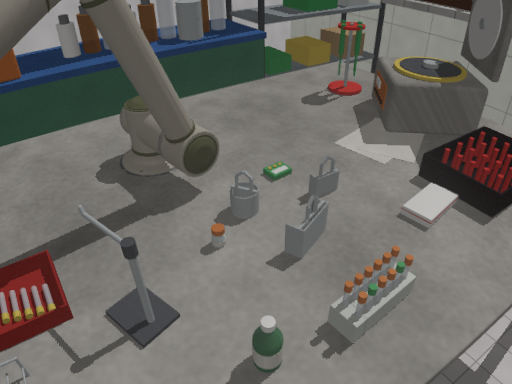

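View pics/top0.png

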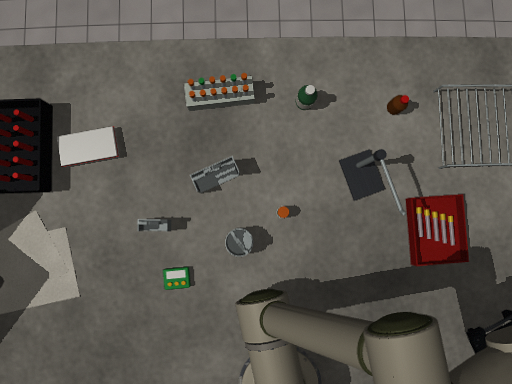

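The scene view shows the wide carrier at (307,225), the narrow one at (323,182), the basket at (245,195), and the hook post at (130,248) with its tip at (83,210). In the top view they are at (215,175), (153,225), (239,241), and post (380,155) to tip (403,213). I'll enlarge these for exact pixels.

```bash
python3 - <<'E'
from h import *
t=cv2.imread("pics/top0.png");s=cv2.imread("pics/scene0.png")
up=lambda i,f:cv2.resize(i,None,fx=f,fy=f,interpolation=cv2.INTER_CUBIC)
a=up(t[150:240,130:250],5) # 600x450
cv2.imwrite("pics/a.png",a)
b=up(s[160:260,275:345],6); d=up(s[200:330,75:180],4)
m=np.zeros((600,420+420,3),np.uint8);m[:600,:420]=b;m[:520,420:]=d
cv2.imwrite("pics/b.png",m[:,:800])
E
```

```text
(no output)
```

View pics/a.png

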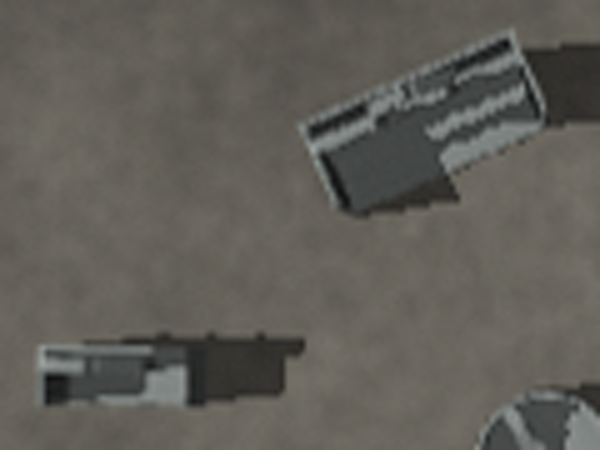

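View pics/b.png

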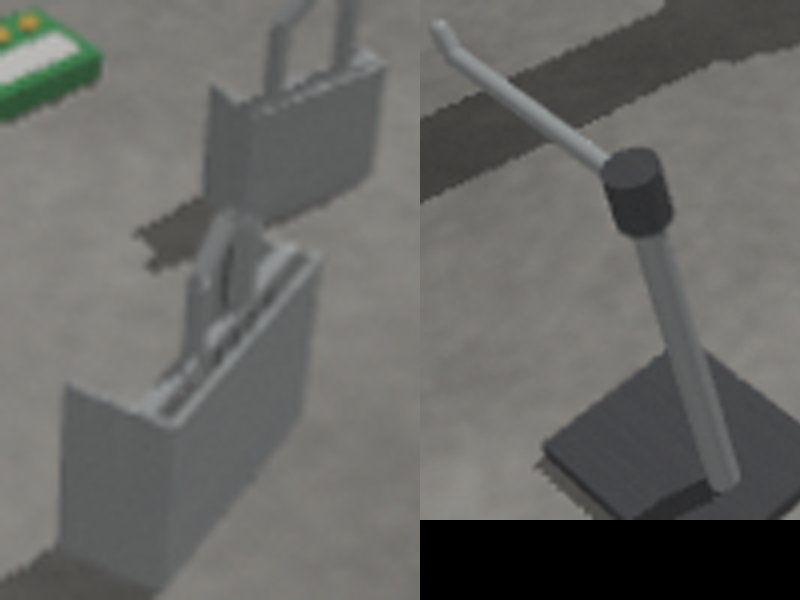

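The top crop (×5, offset 130,150) shows the wide carrier's back rim running from (302,123) to (513,33) and its open side towards the robot. The narrow one's back rim runs from (38,348) to (188,348) with the same facing. The scene crop shows the hook arm pointing towards the robot and to -y. Next I compute poses.

```bash
python3 - <<'E'
from h import *
t=cv2.imread("pics/top0.png");s=cv2.imread("pics/scene0.png");c=camera_info("top");cs=camera_info("scene")
f=lambda p:[((x+.5)/5-.5+130,(y+.5)/5-.5+150) for x,y in p]
def pose(n,L,z,xb,Lf):
    P=plane(c,f(L),z);d=P[0]-P[1];yaw=np.arctan2(-d[0],d[1]);ex=np.array([np.cos(yaw),np.sin(yaw)])
    print(n,"len",np.linalg.norm(d),"yaw",np.degrees(yaw),"origin",P.mean(0)[:2]-xb*ex)
    F=plane(c,f(Lf),z); print("  front corner dist",[(q[:2]-P.mean(0)[:2])@ex for q in F])
pose("wide",[(302,123),(513,33)],.09,.015,[(338,210)])
pose("narrow",[(38,346),(189,346)],.068,.010,[(38,405),(188,405)])
# peaks in scene: crop /6 offset 275,160
g=lambda x,y:((x+.5)/6-.5+275,(y+.5)/6-.5+160)
print("wide peak top z.15",plane(cs,[g(235,212)],.150))
# hook arm in top
R=t[150:225,365:415].astype(int); br=R.sum(2)
sc=cv2.cvtColor(t,cv2.COLOR_BGR2GRAY)
rows=[]
for v in range(166,216):
    u0=383+(v-160)*.38; us=np.arange(int(u0)-7,int(u0)+9); w=np.clip(sc[v,us].astype(float)-130,0,None); 
    rows.append((v,round((us*w).sum()/max(w.sum(),1),2),int(w.max())))
print(rows)
cap=(sc[148:164,366:392]); print(cap)
E
```

```text
wide len 0.12754247348026726 yaw 21.76608889424499 origin [0.62713807 0.17524545]
  front corner dist [np.float64(-0.05255959455848784)]
narrow len 0.08514167704510883 yaw -1.523243516994995 origin [0.48674673 0.35148574]
  front corner dist [np.float64(-0.0330852504310734), np.float64(-0.03306016986881732)]
wide peak top z.15 [[0.63338501 0.17168171 0.15      ]]
[(166, np.float64(383.56), 15), (167, np.float64(384.0), 36), (168, np.float64(384.19), 34), (169, np.float64(385.0), 20), (170, np.float64(385.0), 32), (171, np.float64(385.39), 19), (172, np.float64(386.0), 34), (173, np.float64(386.06), 33), (174, np.float64(386.79), 19), (175, np.float64(387.0), 35), (176, np.float64(387.26), 28), (177, np.float64(388.0), 29), (178, np.float64(388.0), 33), (179, np.float64(388.55), 16), (180, np.float64(389.0), 36), (181, np.float64(389.09), 32), (182, np.float64(389.96), 22), (183, np.float64(390.0), 33), (184, np.float64(390.45), 18), (185, np.float64(391.0), 36), (186, np.float64(391.0), 33), (187, np.float64(391.69), 20), (188, np.float64(392.0), 36), (189, np.float64(392.16), 27), (
[... 1817 characters left out ...]
42  40  38
   43  59  96  99 101 103 103 104]
 [ 54  70  79  80  81  80  80  67  38  24  23  23  31  36  37  36  38  40
   73  97  99 100  96  96  99  99]
 [ 78  80  80  81  79  79  78  77  47  28  23  22  16  15  38  80  75  65
   87  92  90  95  51  47  48  47]
 [ 81  80  79  78  76  73  70  60  53  45  33  25  22  27  86 172 144 104
   55  47  48  49  49  49  51  51]
 [ 79  78  77  72  69  60  51  37  42  51  49  44  44  48  96 137 150 117
   61  49  50  49  50  49  51  51]
 [ 75  71  67  61  50  36  21  19  26  46  51  51  49  49  55 113 165 132
   81  50  50  50  50  48  48  48]
 [ 68  58  49  34  22  19  22  23  26  47  51  49  51  49  40 104 159 141
  107  57  50  49  48  48  64  63]]
```

```bash
cat >> h.py <<'E'
def rel(P,yaw):
    """shift in the tool's axes to TCP P with tool x at yaw, z down; rotation vector"""
    from scipy.spatial.transform import Rotation as Q
    s=r.sense();R=np.array(s["tool_rot"]);a=np.radians(yaw);T=np.array([[np.cos(a),np.sin(a),0],[np.sin(a),-np.cos(a),0],[0,0,-1]])
    print("shift",np.round(R.T@(np.array(P)-s["tcp_pos"]),4),"rot",np.round(Q.from_matrix(R.T@T).as_rotvec(degrees=True),2),"time",s["time"])
E
python3 - <<'E'
from h import *
t=cv2.imread("pics/top0.png");c=camera_info("top");cs=camera_info("scene")
sc=cv2.cvtColor(t,cv2.COLOR_BGR2GRAY).astype(np.float32)
p0=np.array([384.,167]);p1=np.array([400.,209]);d=(p1-p0)/np.linalg.norm(p1-p0);n=np.array([d[1],-d[0]])
o=np.arange(-7,7.1,.5)
for a,b in((-6,10),(10,20),(20,32),(32,44)):
    s=np.arange(a,b,.5);X=p0+s[:,None,None]*d+o[None,:,None]*n
    print(a,np.round(cv2.remap(sc,X[...,0].astype(np.float32),X[...,1].astype(np.float32),1).mean(0)).astype(int))
print(sc[206:220,396:410].astype(int))
print("tip guess",plane(c,[(403.5,214)],.232),"cap",plane(c,[(381.3,154.3)],.233),"arm",plane(c,[p0,p1],.225))
h=lambda x,y:((x-420+.5)/4-.5+75,(y+.5)/4-.5+200)
print("tri tip",tri(c,(403.5,214),cs,h(440,24)),"cap",tri(c,(381.3,154.3),cs,h(632,165)))
rel([.627,.175,.3],21.8)
E
```

```text
-6 [ 43  52  68  82  88  90  90  89  88  86  90 103 122 144 153 141 122 100
  83  79  82  84  84  84  83  83  83  83  84]
10 [ 49  71  90  98 101 100 100  99  98  95  96 106 122 142 152 141 120  99
  86  89  98 102 102 102 102 102 102 103 103]
20 [ 95  96  99 102 103 103 104 104 102  96  93 103 121 143 152 140 118  98
  87  92 104 108 109 108 108 108 108 108 108]
32 [ 93  93  93  92  92  93  94  94  95  93  93 104 123 140 148 138 117  98
  85  84  91  96  97  97  98  98  97  94  87]
[[ 90  87 130 157 112  84  93  94  96  88  42  24  25  27]
 [ 91  86 122 150 126  92  79  94  96  90  49  27  29  28]
 [ 90  92 102 138 147 104  72  91  95  89  49  23  25  30]
 [ 91  90  80 129 155 105  69  80  95  90  59  24  27  26]
 [ 94  94  86 116 125  99  78  69  81  88  64  24  26  28]
 [ 90  95  92  89  99  99  93  83  79  77  61  23  28  29]
 [ 87  90  90  87  85 100 105 114 106  84  69  26  27  27]
 [ 86  88  90  92  84  85 116 140 119  91  65  21  28  27]
 [ 82  86  86  88  85  78  97 136 104  81  69  23  30  28]
 [ 85  85  85  89  87  85  86 103  89  85  78  31  29  26]
 [ 84  84  86  91  91  88  89  86  88  91  79  34  27  26]
 [ 85  86  86  90  92  90  89  88  89  92  82  44  27  29]
 [ 85  87  89  93  92  91  89  88  89  91  82  47  24  30]
 [ 84  85  88  90  91  90  88  87  88  92  84  47  26  27]]
tip guess [[ 0.48919731 -0.30271759  0.232     ]] cap [[ 0.63956246 -0.25357257  0.233     ]] arm [[ 0.60842643 -0.26138926  0.225     ]
 [ 0.50195867 -0.29695684  0.225     ]]
tri tip (array([ 0.48888143, -0.30395371,  0.23215639]), np.float64(0.002509054181914936)) cap (array([ 0.63952737, -0.25490413,  0.23146695]), np.float64(0.0016928374730097145))
shift [ 0.6457 -0.4676 -0.061 ] rot [-0.07 -0.01  1.05] time 0.1
```

```bash
python3 inch.py '0.04 -0.03 -0.06 0 0 1;0.08 -0.06 -0.06 0 0 1;0.12 -0.09 -0.06 0 0 1;0.16 -0.12 -0.06 0 0 1;0.2 -0.145 -0.06 0 0 1;0.24 -0.17 -0.06 0 0 1;0.28 -0.2 -0.06 0 0 1;0.32 -0.23 -0.06 0 0 1' 1; python3 inch.py '0.04 -0.03 0;0.08 -0.06 0'; python3 -c "
from h import *
rel([.627,.175,.27],21.8)"
```

```text
time: 0.9
tcp_pos: [0.4122, -0.1814, 0.2986]
tool_rot: [[0.928, 0.372, -0.0], [0.372, -0.928, 0.0], [-0.0, -0.0, -1.0]]
ft_force: [1.4, 0.1, 0.0]
finger_gap: 0.998
finger_force: 0.0
shift [ 0.3319 -0.2509  0.0287] rot [-0.02  0.01  0.04] time 0.9Traceback (most recent call last):
  File "inch.py", line 5, in <module>
    connect(sys.argv[1:4])
    ~~~~~~~^^^^^^^^^^^^^^^
ValueError: each row has 6 numbers
```

```bash
python3 inch.py '0.04 -0.03 0 0 0 0;0.08 -0.06 0 0 0 0;0.12 -0.09 0 0 0 0;0.16 -0.12 0 0 0 0;0.2 -0.15 0 0 0 0;0.24 -0.18 0.01 0 0 0;0.28 -0.21 0.02 0 0 0;0.31 -0.23 0.03 0 0 0';python3 inch.py '0.015 -0.01 0 0 0 0;0.016 -0.01 0 0 0 0;0.016 -0.01 0 0 0 0'; python3 -c "
from h import *
rel([.627,.175,.097],21.8)
c=camera_info('wrist');im=read_camera('wrist');cv2.imwrite('pics/w1.png',im)
import pickle;pickle.dump(c,open('w1.pkl','wb'));E=np.array(c['extrinsics']);print(-E[:3,:3].T@E[:3,3],E[2,:3],c['fov_y'])
a=np.radians(21.8);R=np.array([[np.cos(a),-np.sin(a)],[np.sin(a),np.cos(a)]])
P=[np.r_[R@np.array(q[:2])+[.627,.175],q[2]] for q in [(.015,.065,.09),(.015,-.065,.09),(-.034,.065,.09),(-.034,-.065,.09),(0,0,.153),(0,.025,.09),(0,-.025,.09)]]
print(np.round(proj(c,P)))"
```

```text
time: 1.7
tcp_pos: [0.6144, 0.1482, 0.2678]
tool_rot: [[0.928, 0.374, -0.001], [0.374, -0.928, 0.0], [-0.001, -0.0, -1.0]]
ft_force: [0.2, -1.6, -0.0]
finger_gap: 1.002
finger_force: 0.0
time: 2.0
tcp_pos: [0.6247, 0.1604, 0.2684]
tool_rot: [[0.928, 0.372, -0.001], [0.372, -0.928, -0.0], [-0.001, 0.0, -1.0]]
ft_force: [0.9, -0.8, 0.3]
finger_gap: 1.003
finger_force: 0.0
shift [ 0.0077 -0.0127  0.1714] rot [0.   0.05 0.06] time 2.0
[0.70224949 0.19210543 0.41540241] [-0.29555045 -0.11757014 -0.94806497] 60.208797880878585
[[176. 149.]
 [308. 149.]
 [180. 195.]
 [305. 196.]
 [240. 181.]
 [217. 163.]
 [267. 163.]]
```

View pics/w1.png

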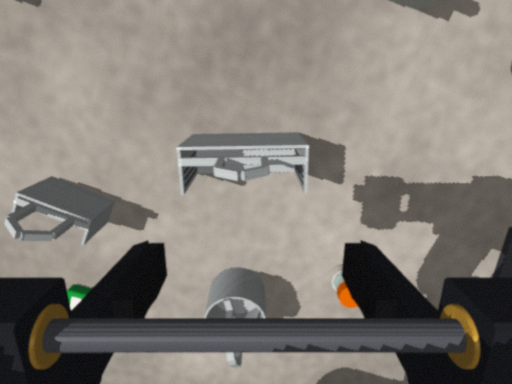

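The wide rim spans (178,147) to (308,147), against a prediction of (176,149) to (308,149). So the estimate is good to about 2 mm, and I shift +2 mm in x. I'll descend and check before closing.

```bash
python3 inch.py '0.01 -0.013 0.03 0 0 0;0.01 -0.013 0.06 0 0 0;0.01 -0.013 0.08 0 0 0;0.01 -0.013 0.09 0 0 0;0.01 -0.013 0.09 0 0 0'; python3 -c "
from h import *
rel([.629,.176,.097],21.8)
im=read_camera('wrist');cv2.imwrite('pics/w2.png',im)"
```

```text
time: 2.55
tcp_pos: [0.6289, 0.1756, 0.1783]
tool_rot: [[0.929, 0.371, -0.002], [0.371, -0.929, -0.0], [-0.002, -0.0, -1.0]]
ft_force: [-0.1, -0.2, 0.7]
finger_gap: 0.998
finger_force: 0.0
shift [ 0.0004 -0.0003  0.0813] rot [-0.02  0.09 -0.01] time 2.55
```

View pics/w2.png

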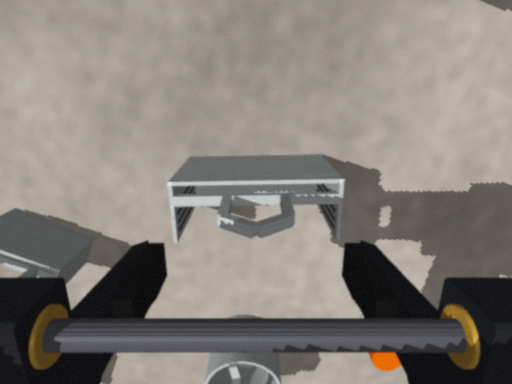

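The loop (218–295, peak at (257,235)) is centred between the fingers (165–343) and square to them. Next: descend, then grip.

```bash
python3 inch.py '0 0 0.03 0 0 0;0 0 0.055 0 0 0;0 0 0.07 0 0 0;0 0 0.079 0 0 0;0 0 0.081 0 0 0;0 0 0.081 0 0 0'; python3 inch.py '0 0 0 0 0 0;0 0 0 0 0 0;0 0 0 0 0 0;0 0 0 0 0 0;0 0 0 0 0 0;0 0 0 0 0 0;0 0 0 0 0 0;0 0 0 0 0 0' 0.3 40
```

```text
time: 3.2
tcp_pos: [0.6299, 0.1764, 0.0989]
tool_rot: [[0.928, 0.372, 0.002], [0.372, -0.928, 0.0], [0.002, 0.001, -1.0]]
ft_force: [0.8, -0.5, -0.9]
finger_gap: 0.997
finger_force: 0.0
time: 4.0
tcp_pos: [0.6295, 0.1764, 0.0979]
tool_rot: [[0.928, 0.372, 0.0], [0.372, -0.928, -0.0], [0.0, 0.0, -1.0]]
ft_force: [-0.6, -1.2, 1.9]
finger_gap: 0.557
finger_force: 40.0
```

```bash
python3 inch.py '0 0 -0.02 0 0 0;0 0 -0.05 0 0 0;0 0 -0.085 0 0 0;0 0 -0.12 0 0 0;0 0 -0.145 0 0 0;0 0 -0.16 0 0 0;0 0 -0.16 0 0 0;0 0 -0.16 0 0 0'; python3 -c "
from h import *
rel([.364,-.185,.258],18.4)
rel([.45,-.3144,.205],18.4)"
```

```text
time: 4.8
tcp_pos: [0.629, 0.1765, 0.2565]
tool_rot: [[0.928, 0.372, -0.002], [0.372, -0.928, -0.0], [-0.002, -0.001, -1.0]]
ft_force: [-0.4, -0.6, -3.6]
finger_gap: 0.56
finger_force: 40.0
shift [-0.3805  0.2369 -0.001 ] rot [-0.04  0.11  3.45] time 4.8
shift [-0.3487  0.3891  0.0518] rot [-0.04  0.11  3.45] time 4.8
```

```bash
python3 inch.py '-0.015 0.01 0 0 0 0.4;-0.04 0.025 0 0 0 0.8;-0.07 0.045 0 0 0 1.2;-0.105 0.065 0 0 0 1.6;-0.14 0.085 0 0 0 2;-0.175 0.107 0 0 0 2.4;-0.21 0.13 0 0 0 2.8;-0.245 0.15 0 0 0 3.4'; python3 inch.py '-0.035 0.023 0 0 0 0;-0.065 0.045 0 0 0 0;-0.095 0.065 0 0 0 0;-0.117 0.08 0 0 0 0;-0.13 0.088 0 0 0 0;-0.135 0.092 0 0 0 0;-0.135 0.092 0 0 0 0'; python3 -c "
from h import *
rel([.45,-.3144,.205],18.4)"
```

```text
time: 5.6
tcp_pos: [0.4561, -0.0548, 0.2563]
tool_rot: [[0.949, 0.316, -0.003], [0.316, -0.949, 0.001], [-0.002, -0.002, -1.0]]
ft_force: [1.0, -0.3, -2.7]
finger_gap: 0.561
finger_force: 40.0
time: 6.3
tcp_pos: [0.3585, -0.1839, 0.257]
tool_rot: [[0.949, 0.315, -0.001], [0.315, -0.949, 0.001], [-0.001, -0.001, -1.0]]
ft_force: [0.2, 1.0, -3.1]
finger_gap: 0.562
finger_force: 40.0
shift [0.0457 0.1527 0.0518] rot [-0.09  0.03 -0.02] time 6.3
```

```bash
python3 inch.py '0.01 0.03 0.01 0 0 0;0.02 0.06 0.02 0 0 0;0.03 0.09 0.03 0 0 0;0.04 0.12 0.04 0 0 0;0.045 0.142 0.047 0 0 0;0.046 0.153 0.051 0 0 0;0.046 0.153 0.051 0 0 0;0.046 0.153 0.051 0 0 0'; python3 - <<'E'
from h import *
rel([.45,-.3144,.205],18.4)
c=camera_info('wrist');w=read_camera('wrist');cs=camera_info('scene');s=read_camera('scene')
H=[np.array([.573,-.2733,0])+[x*.949,x*.316,z] for x,z in ((0,.225),(-.08,.225),(-.092,.237),(.07,.233),(.04,.22))]
print(np.round(proj(c,H),1),np.round(proj(cs,H),1))
m=np.zeros((480,800,3),np.uint8);m[:384,:420]=w[:,40:460];k=cv2.resize(s[150:270,40:135],None,fx=4,fy=4,interpolation=cv2.INTER_CUBIC);m[:480,420:]=k[:,:380]
cv2.imwrite('pics/c.png',m)
E
```

```text
time: 7.1
tcp_pos: [0.4507, -0.3134, 0.2068]
tool_rot: [[0.948, 0.317, -0.0], [0.317, -0.948, 0.001], [-0.0, -0.001, -1.0]]
ft_force: [-0.3, -1.1, -2.2]
finger_gap: 0.565
finger_force: 40.0
shift [-0.001   0.0007  0.0018] rot [-0.04  0.01  0.08] time 7.1
[[ 258.2  -63. ]
 [ 257.3  175.3]
 [ 257.4  214.2]
 [ 259.9 -442.9]
 [ 258.6 -216.9]] [[108.  226.4]
 [ 84.9 209.8]
 [ 80.1 202.6]
 [130.  239.4]
 [121.4 237.6]]
```

View pics/c.png

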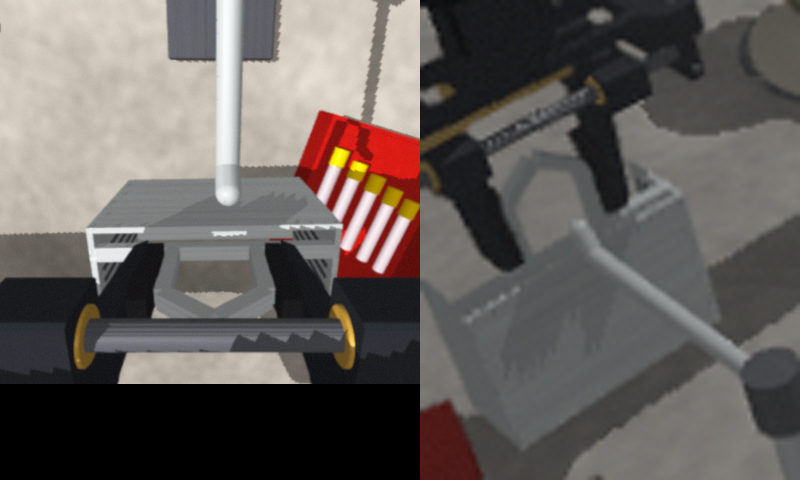

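In the wrist view the arm runs at column 268–269 with its end at (268,190), against 257 predicted. The loop peak is at (255,315). So the arm sits about 4.7 mm further to tool +y, and its direction is parallel to the tool. I'll correct sideways, then thread the loop on.

```bash
python3 inch.py '0 0.0045 0 0 0 0;0.015 0.0045 0 0 0 0;0.03 0.0045 0 0 0 0;0.045 0.0045 0 0 0 0;0.05 0.0045 0 0 0 0;0.05 0.0045 0 0 0 0;0.05 0.0045 0 0 0 0'; python3 - <<'E'
from h import *
rel([.5744,-.2776,.183],18.4)
w=read_camera('wrist');s=read_camera('scene')
m=np.zeros((480,800,3),np.uint8);m[:384,:420]=w[:,40:460];k=cv2.resize(s[150:270,40:135],None,fx=4,fy=4,interpolation=cv2.INTER_CUBIC);m[:480,420:]=k[:,:380]
cv2.imwrite('pics/d.png',m)
E
```

```text
time: 7.9
tcp_pos: [0.4997, -0.3028, 0.2066]
tool_rot: [[0.948, 0.317, -0.001], [0.317, -0.948, 0.0], [-0.0, -0.0, -1.0]]
ft_force: [-0.1, -0.0, -3.0]
finger_gap: 0.561
finger_force: 40.0
shift [ 0.0789 -0.0002  0.0235] rot [-0.02  0.02  0.07] time 7.9
```

View pics/d.png

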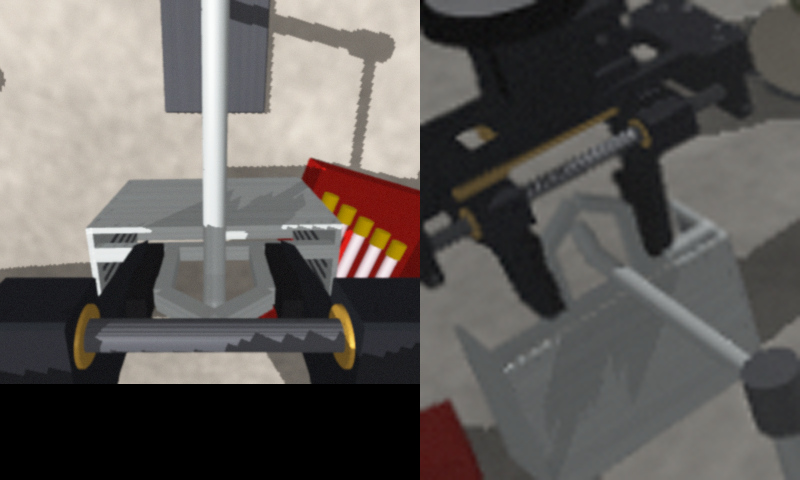

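The arm (column 215) now enters the loop exactly at its middle, and in the scene crop the bent tip at (575,230) is under the peak. I'll continue to the seat and lower.

```bash
python3 inch.py '0.015 0 0 0 0 0;0.035 0 0 0 0 0;0.055 0 0 0 0 0;0.07 0 0 0 0 0;0.078 0 0 0 0 0;0.079 0 0 0 0 0;0.079 0 0 0 0 0'; python3 inch.py '0 0 0.006 0 0 0;0 0 0.012 0 0 0;0 0 0.016 0 0 0;0 0 0.019 0 0 0;0 0 0.021 0 0 0;0 0 0.021 0 0 0;0 0 0.021 0 0 0'; python3 -c "
from h import *
print(r.sense()['moment'])"
```

```text
time: 8.7
tcp_pos: [0.5745, -0.2779, 0.2066]
tool_rot: [[0.949, 0.316, -0.0], [0.316, -0.949, 0.0], [-0.0, -0.0, -1.0]]
ft_force: [-0.2, 0.4, -2.5]
finger_gap: 0.558
finger_force: 40.0
time: 9.4
tcp_pos: [0.5747, -0.278, 0.1859]
tool_rot: [[0.949, 0.316, 0.0], [0.316, -0.949, -0.0], [0.0, 0.0, -1.0]]
ft_force: [-0.6, -1.0, -3.6]
finger_gap: 0.558
finger_force: 40.0
[-0.03387724  0.02044857 -0.01863111]
```

Still carrying the weight, so I'll lower in 1 mm steps to contact.

```bash
python3 inch.py '0 0 0.001 0 0 0;0 0 0.002 0 0 0;0 0 0.002 0 0 0;0 0 0.002 0 0 0';  python3 inch.py '0 0 0.001 0 0 0;0 0 0.002 0 0 0;0 0 0.002 0 0 0;0 0 0.002 0 0 0'
```

```text
time: 9.8
tcp_pos: [0.5748, -0.2781, 0.1845]
tool_rot: [[0.949, 0.316, 0.001], [0.316, -0.949, -0.001], [0.001, 0.001, -1.0]]
ft_force: [-1.0, 1.0, 3.7]
finger_gap: 0.558
finger_force: 40.0
time: 10.2
tcp_pos: [0.5751, -0.2782, 0.1842]
tool_rot: [[0.949, 0.317, 0.003], [0.317, -0.949, -0.002], [0.002, 0.003, -1.0]]
ft_force: [-3.4, 2.5, 12.6]
finger_gap: 0.561
finger_force: 40.0
```

```bash
python3 inch.py '0 0 -0.001 0 0 0;0 0 -0.002 0 0 0;0 0 -0.002 0 0 0;0 0 -0.002 0 0 0' - 8;  python3 inch.py '0 0 0 0 0 0;0 0 0 0 0 0;0 0 0 0 0 0;0 0 0 0 0 0;0 0 0 0 0 0;0 0 0 0 0 0' 0.8; python3 -c "
from h import *
k=lambda s:cv2.resize(s[150:270,40:135],None,fx=4,fy=4,interpolation=cv2.INTER_CUBIC)
m=np.zeros((480,800,3),np.uint8);m[:384,:420]=read_camera('wrist')[:,40:460];m[:,420:]=k(read_camera('scene'))
cv2.imwrite('pics/e.png',m)"
```

```text
time: 10.6
tcp_pos: [0.5749, -0.2781, 0.1843]
tool_rot: [[0.949, 0.317, 0.001], [0.317, -0.949, -0.001], [0.001, 0.001, -1.0]]
ft_force: [0.5, 0.3, 5.7]
finger_gap: 0.57
finger_force: 8.0
time: 11.2
tcp_pos: [0.5746, -0.2779, 0.1836]
tool_rot: [[0.949, 0.317, -0.0], [0.317, -0.949, 0.0], [-0.0, -0.0, -1.0]]
ft_force: [-0.5, -0.2, 0.2]
finger_gap: 0.8
finger_force: 0.0
```

View pics/e.png

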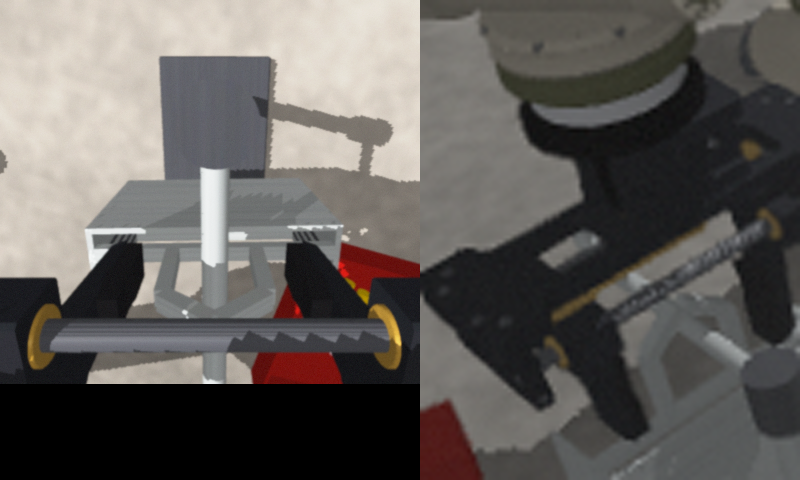

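The loop (155–275, peak near (213,300)) hangs on the arm centred at column 215, and the fingers are clear on both sides. Next: retreat upwards and go for the narrow one.

```bash
python3 inch.py '0 0 -0.01 0 0 0;0 0 -0.03 0 0 0;0 0 -0.055 0 0 0;0 0 -0.08 0 0 0;0 0 -0.11 0 0 0;0 0 -0.13 0 0 0;0 0 -0.14 0 0 0;0 0 -0.14 0 0 0'; python3 -c "
from h import *
rel([.487,.3515,.26],-1.5);print(r.sense()['q'])"
```

```text
time: 12.1
tcp_pos: [0.5748, -0.278, 0.3252]
tool_rot: [[0.949, 0.317, 0.002], [0.317, -0.949, -0.002], [0.002, 0.002, -1.0]]
ft_force: [-0.9, 0.7, -0.1]
finger_gap: 0.802
finger_force: 0.0
shift [ 0.1158 -0.625   0.064 ] rot [ 0.11 -0.11 19.95] time 12.1
[-3.64124087e+01  2.92091043e+01  4.81392384e+01  1.34274707e-03
  1.02502237e+02  3.51349190e+01]
```

```bash
python3 inch.py '0.006 -0.03 0 0 0 2;0.013 -0.07 0 0 0 4;0.02 -0.11 0 0 0 6;0.03 -0.155 0 0 0 8;0.037 -0.2 0 0 0 10;0.046 -0.245 0 0 0 12;0.054 -0.29 0 0 0 14;0.062 -0.335 0 0 0 16' 1; python3 -c "
from h import *
rel([.487,.3515,.26],-1.5)"
```

```text
time: 12.9
tcp_pos: [0.5265, 0.0612, 0.3226]
tool_rot: [[0.999, 0.041, -0.002], [0.041, -0.999, 0.0], [-0.002, -0.0, -1.0]]
ft_force: [1.7, -0.4, -0.5]
finger_gap: 1.003
finger_force: 0.0
shift [-0.0274 -0.2916  0.0627] rot [-0.02  0.12  3.86] time 12.9
```

```bash
python3 inch.py '-0.004 -0.045 0 0 0 2;-0.008 -0.09 0.01 0 0 4;-0.012 -0.135 0.02 0 0 4;-0.017 -0.18 0.03 0 0 4;-0.021 -0.225 0.04 0 0 4;-0.025 -0.265 0.05 0 0 4;-0.028 -0.285 0.06 0 0 4;-0.028 -0.292 0.06 0 0 4'; python3 inch.py '0 0 0 0 0 0;0 0 0 0 0 0;0 0 0 0 0 0'; python3 - <<'E'
from h import *
rel([.487,.3515,.075],-1.5)
c=camera_info('wrist');w=read_camera('wrist');cv2.imwrite('pics/n1.png',w)
a=np.radians(-1.5);R=np.array([[np.cos(a),-np.sin(a)],[np.sin(a),np.cos(a)]])
P=[np.r_[R@np.array(q[:2])+[.487,.3515],q[2]] for q in [(.010,.042,.068),(.010,-.042,.068),(.01,.042,0),(.01,-.042,0),(0,0,.131),(0,.025,.1),(0,-.025,.1)]]
print(np.round(proj(c,P)))
i=w.astype(int);d=i[...,0]-i[...,2]
M=((d>-6)&(i[...,2]>50)).astype(np.uint8);M[240:]=0
n,l,st,ce=cv2.connectedComponentsWithStats(cv2.morphologyEx(M,cv2.MORPH_OPEN,np.ones((2,2),np.uint8)))
for k in range(1,n):
    if st[k,4]>150: print(st[k],ce[k])
print(d[20,200:210],d[150,250])
E
```

```text
time: 13.7
tcp_pos: [0.4855, 0.3515, 0.261]
tool_rot: [[1.0, -0.024, -0.005], [-0.024, -1.0, -0.002], [-0.005, 0.002, -1.0]]
ft_force: [0.4, -0.9, 0.2]
finger_gap: 0.999
finger_force: 0.0
time: 14.0
tcp_pos: [0.4875, 0.3489, 0.2643]
tool_rot: [[1.0, -0.029, 0.001], [-0.029, -1.0, 0.0], [0.001, -0.0, -1.0]]
ft_force: [-0.2, -0.4, 0.5]
finger_gap: 0.999
finger_force: 0.0
shift [-0.0007 -0.0026  0.1893] rot [-0.01 -0.04 -0.14] time 14.0
[[213. 158.]
 [292. 158.]
 [219. 146.]
 [287. 146.]
 [252. 184.]
 [227. 175.]
 [278. 175.]]
[ 214  146   81   43 2740] [253.85985401 164.70839416]
[ 412  167  100   74 5901] [462.80918488 205.51923403]
[-18 -21 -21 -20 -18 -18 -21 -19 -18 -18] 2
```

The narrow carrier mask spans columns 214–295, rows 146–189, against a rim prediction of 213–292. It is about 2 mm towards -y and fine in x. I'll descend partway and check yaw from the saved image.

```bash
python3 inch.py '-0.001 -0.001 0.03 0 0 0;-0.001 -0.001 0.065 0 0 0;-0.001 -0.001 0.09 0 0 0;-0.001 -0.001 0.1 0 0 0;-0.001 -0.001 0.1 0 0 0;-0.001 -0.001 0.1 0 0 0'; cat > mm.py <<'E'
from h import *
rel([.487,.3495,.075],-1.5)
for f in ('pics/n1.png',None):
    w=cv2.imread(f) if f else read_camera('wrist')
    i=w.astype(int);d=i[...,0]-i[...,2]
    M=((d>-6)&(i[...,2]>50)).astype(np.uint8);M[250:]=0;M[:,400:]=0;M[:,:120]=0
    n,l,st,ce=cv2.connectedComponentsWithStats(cv2.morphologyEx(M,cv2.MORPH_OPEN,np.ones((2,2),np.uint8)))
    k=1+st[1:,4].argmax();m=l==k;print(st[k])
    for A in(m.argmax(0),):
        u=np.arange(st[k,0]+12,st[k,0]+st[k,2]-12);p=np.polyfit(u,A[u],1);print("slope deg",np.degrees(np.arctan(p[0])))
    # loop: bottom boundary, extents
    b=383-m[::-1].argmax(0);u=np.arange(st[k,0],st[k,0]+st[k,2],4);print(list(zip(u,b[u])))
E
python3 mm.py
```

```text
time: 14.65
tcp_pos: [0.4867, 0.3511, 0.1652]
tool_rot: [[1.0, -0.027, 0.002], [-0.027, -1.0, 0.001], [0.002, -0.001, -1.0]]
ft_force: [0.5, -0.4, 0.6]
finger_gap: 1.004
finger_force: 0.0
shift [0.0001 0.0016 0.0902] rot [-0.06 -0.12 -0.07] time 14.65
[ 214  146   81   43 2740]
slope deg 0.20425554340562735
[(np.int64(214), np.int64(168)), (np.int64(218), np.int64(185)), (np.int64(222), np.int64(173)), (np.int64(226), np.int64(173)), (np.int64(230), np.int64(181)), (np.int64(234), np.int64(182)), (np.int64(238), np.int64(183)), (np.int64(242), np.int64(184)), (np.int64(246), np.int64(185)), (np.int64(250), np.int64(186)), (np.int64(254), np.int64(185)), (np.int64(258), np.int64(185)), (np.int64(262), np.int64(184)), (np.int64(266), np.int64(183)), (np.int64(270), np.int64(182)), (np.int64(274), np.int64(182)), (np.int64(278), np.int64(180)), (np.int64(282), np.int64(173)), (np.int64(286), np.int64(176)), (np.int64(290), np.int64(188)), (np.int64(294), np.int64(171))]
[ 202  164  110   67 5500]
slope deg -0.015675999475633286
[(np.int64(202), np.int64(205)), (np.int64(206), np.int64(223)), (np.int64(210), np.int64(212)), (np.int64(214), np.int64(202)), (np.int64(218), np.int64(200)), (np.int64(222), np.int64(221)), (np.int64(226), np.int64(222)), (np.int64(230), np.int64(224)), (np.int64(234), np.int64(225)), (np.int64(238), np.int64(226)), (np.int64(242), np.int64(227)), (np.int64(246), np.int64(229)), (np.int64(250), np.int64(230)), (np.int64(254), np.int64(229)), (np.int64(258), np.int64(229)), (np.int64(262), np.int64(230)), (np.int64(266), np.int64(229)), (np.int64(270), np.int64(228)), (np.int64(274), np.int64(226)), (np.int64(278), np.int64(225)), (np.int64(282), np.int64(224)), (np.int64(286), np.int64(222)), (np.int64(290), np.int64(221)), (np.int64(294), np.int64(200)), (np.int64(298), np.int64(204)), (np.int64(302), np.int64(216)), (np.int64(306), np.int64(224)), (np.int64(310), np.int64(196))]
```

Square (0.0°) and centred (loop 220–292). Descend and grip.

```bash
python3 inch.py '0 0.001 0.03 0 0 0;0 0.001 0.06 0 0 0;0 0.001 0.078 0 0 0;0 0.001 0.088 0 0 0;0 0.001 0.09 0 0 0;0 0.001 0.09 0 0 0'; python3 inch.py '0 0 0 0 0 0;0 0 0 0 0 0;0 0 0 0 0 0;0 0 0 0 0 0;0 0 0 0 0 0;0 0 0 0 0 0;0 0 0 0 0 0;0 0 0 0 0 0' 0.3 40; python3 inch.py '0 0 -0.02 0 0 0;0 0 -0.05 0 0 0;0 0 -0.085 0 0 0;0 0 -0.12 0 0 0;0 0 -0.155 0 0 0;0 0 -0.185 0 0 0;0 0 -0.195 0 0 0;0 0 -0.195 0 0 0';python3 -c "
from h import *
rel([.364,-.185,.27],18.4)"
```

```text
time: 15.3
tcp_pos: [0.4865, 0.3503, 0.0748]
tool_rot: [[1.0, -0.027, 0.002], [-0.027, -1.0, 0.001], [0.002, -0.001, -1.0]]
ft_force: [-0.2, 0.1, 0.9]
finger_gap: 1.002
finger_force: 0.0
time: 16.1
tcp_pos: [0.4861, 0.3501, 0.0739]
tool_rot: [[1.0, -0.027, 0.0], [-0.027, -1.0, 0.0], [0.0, -0.0, -1.0]]
ft_force: [-0.1, -0.1, 1.3]
finger_gap: 0.558
finger_force: 40.0
time: 16.9
tcp_pos: [0.4861, 0.3501, 0.2691]
tool_rot: [[1.0, -0.027, 0.001], [-0.027, -1.0, 0.001], [0.001, -0.001, -1.0]]
ft_force: [-0.3, 0.0, -1.9]
finger_gap: 0.56
finger_force: 40.0
shift [-0.1076  0.5382 -0.0014] rot [ -0.02  -0.07 -19.95] time 16.9
```

```bash
python3 inch.py '-0.003 0.015 0 0 0 -1.5;-0.008 0.04 0 0 0 -4;-0.016 0.08 0 0 0 -7;-0.024 0.12 0 0 0 -10;-0.032 0.16 0 0 0 -13;-0.04 0.2 0 0 0 -16;-0.048 0.24 0 0 0 -18;-0.056 0.28 0 0 0 -20'; python3 -c "
from h import *
rel([.364,-.185,.27],18.4)"
```

```text
time: 17.7
tcp_pos: [0.421, 0.0704, 0.2667]
tool_rot: [[0.948, 0.318, -0.004], [0.318, -0.948, 0.0], [-0.003, -0.001, -1.0]]
ft_force: [1.3, -0.9, -1.2]
finger_gap: 0.557
finger_force: 40.0
shift [-0.1353  0.2239 -0.0031] rot [-0.09  0.19  0.15] time 17.7
```

```bash
python3 inch.py '-0.02 0.035 0 0 0 0;-0.04 0.07 0 0 0 0;-0.06 0.105 0 0 0 0;-0.08 0.14 0 0 0 0;-0.1 0.17 0 0 0 0;-0.12 0.2 0 0 0 0;-0.132 0.217 0 0 0 0;-0.135 0.22 0 0 0 0'; python3 -c "
from h import *
rel([.451,-.3187,.205],18.4)"
```

```text
time: 18.5
tcp_pos: [0.363, -0.1811, 0.2668]
tool_rot: [[0.95, 0.314, -0.003], [0.314, -0.95, 0.002], [-0.002, -0.003, -1.0]]
ft_force: [0.2, 0.3, -1.8]
finger_gap: 0.559
finger_force: 40.0
shift [0.0405 0.1585 0.0613] rot [-0.18  0.11 -0.13] time 18.5
```

```bash
python3 inch.py '0.01 0.03 0.01 0 0 0;0.02 0.065 0.022 0 0 0;0.028 0.1 0.034 0 0 0;0.035 0.13 0.046 0 0 0;0.04 0.15 0.056 0 0 0;0.04 0.158 0.061 0 0 0;0.04 0.158 0.061 0 0 0;0.04 0.158 0.061 0 0 0'; python3 - <<'E'
from h import *
rel([.451,-.3187,.205],18.4)
c=camera_info('wrist');w=read_camera('wrist');cv2.imwrite('pics/n3.png',w)
sc=cv2.cvtColor(w,cv2.COLOR_BGR2GRAY).astype(int)
H=[np.array([.5744,-.2776,0])+[x*.949,x*.316,z] for x,z in ((0,.225),(-.08,.225),(-.092,.237))]
W=[np.array([.5744,-.2776,0])+[x*.949-y*.316,x*.316+y*.949,z] for x,y,z in ((-.034,.065,.175),(-.034,-.065,.175),(.015,.065,.175),(0,0,.225))]
print(np.round(proj(c,H)),np.round(proj(c,W)))
for v in(100,130,150,170,180,190,200,210):print(v,sc[v,225:300:3])
E
```

```text
time: 19.3
tcp_pos: [0.4517, -0.3158, 0.2078]
tool_rot: [[0.948, 0.317, -0.0], [0.317, -0.948, 0.001], [-0.0, -0.001, -1.0]]
ft_force: [-0.4, 0.3, -1.6]
finger_gap: 0.559
finger_force: 40.0
shift [-0.0016  0.0025  0.0028] rot [-0.05  0.01  0.08] time 19.3
[[264. -61.]
 [262. 175.]
 [263. 214.]] [[132.  61.]
 [390.  61.]
 [119. -55.]
 [264. -61.]]
100 [203 202 201 201 200 205 202 200 207 236 246 250 244 231 205 173 129 195
 195 195 195 194 196 194 198]
130 [196 199 204 204 206 204 206 200 200 236 245 247 241 228 202 162 139 195
 195 193 191 188 188 187 187]
150 [199 199 199 201 200 199 200 199 209 236 244 244 239 225 197 157 142 194
 195 193 192 192 190 190 189]
170 [189 191 188 191 192 196 194 192 196 220 221 212 205 186 155 129 157 202
 203 200 201 198 202 199 198]
180 [197 197 200 201 198 196 191 188 198 220 221 212 207 188 162 130 135 195
 199 198 196 191 192 189 192]
190 [189 189 188 183 180 178 178 180 203 236 241 240 238 227 198 161 127 183
 191 192 190 187 186 187 187]
200 [130 128 131 129 130 129 131 129 131 203 233 230 230 214 184 135 118 113
 112 119 116 115 118 115 129]
210 [129 123 115 114 113 115 115 114 114 117 117 116 116 116 115 116 111 116
 117 115 115 118 113 120 117]
```

The arm is centred at column 262 as predicted, so I shift 2.5 mm sideways and thread on to hook x of about -25 mm.

```bash
python3 inch.py '0 0.0025 0 0 0 0;0.015 0.0025 0 0 0 0;0.03 0.0025 0 0 0 0;0.045 0.0025 0 0 0 0;0.055 0.0025 0 0 0 0;0.06 0.0025 0 0 0 0;0.06 0.0025 0 0 0 0;0.06 0.0025 0 0 0 0'; python3 - <<'E'
from h import *
rel([.5507,-.2855,.183],18.4)
c=camera_info('wrist');w=read_camera('wrist');cv2.imwrite('pics/n4.png',w)
sc=cv2.cvtColor(w,cv2.COLOR_BGR2GRAY).astype(int)
for v in(60,120,180,240,270):print(v,sc[v,225:300:3])
W=[np.array([.5744,-.2776,0])+[x*.949-y*.316,x*.316+y*.949,z] for x,y,z in ((-.034,.0635,.175),(-.034,-.0635,.175),(.015,.065,.175),(0,0,.225),(0,0,.238))]
print(np.round(proj(c,W)))
p=proj(c,W)
for q in p[:2]: print(np.arange(int(q[1])-24,int(q[1])+24,3),"\n",sc[int(q[1])-24:int(q[1])+24:3,int(q[0])-9:int(q[0])+10:3])
E
```

```text
time: 20.15
tcp_pos: [0.5095, -0.3004, 0.2076]
tool_rot: [[0.949, 0.316, -0.0], [0.316, -0.949, 0.0], [-0.0, -0.0, -1.0]]
ft_force: [-0.2, -0.2, -2.4]
finger_gap: 0.561
finger_force: 40.0
shift [ 0.0438 -0.0011  0.0246] rot [-0.01  0.02  0.05] time 20.15
60 [ 99  97  99 102 102 202 236 248 252 243 226 200 169 125 102  95 103 100
  97 100 102  99 101 100  98]
120 [237 236 237 237 237 237 235 129 122 143 232 234 193 168 164 165 167 167
 164 165 166 166 166 165 168]
180 [193 197 197 200 201 197 235 241 238 233 223 194 149 147 196 192 186 183
 181 183 185 185 187 187 188]
240 [115 115 111 113 114 115 118 135 133 138 139 133 128 112 114 115 112 113
 113 112 112 109 111 113 112]
270 [ 98  98 100  99 101 104 120 132 133 138 137 131 123 106 104 105 105 107
 108 104 103 105 103  99 114]
[[140. 175.]
 [367. 175.]
 [127.  83.]
 [253. 124.]
 [253. 129.]]
[151 154 157 160 163 166 169 172 175 178 181 184 187 190 193 196] 
 [[199 236 230 101  72  79 100]
 [196 235 233 111 102 101  99]
 [197 232 236 122  99  98  68]
 [199 227 234 136  95  49  43]
 [196 220 233 152  95  58  95]
 [193 211 235 184  97 
[... 184 characters left out ...]
0 190 191]
 [188 189 193 192 191 189 196]
 [186 189 191 190 195 197 203]
 [188 192 190 194 196 200 204]
 [194 192 195 192 194 199 201]]
[151 154 157 160 163 166 169 172 175 178 181 184 187 190 193 196] 
 [[171 176 178 178 231 233 214]
 [ 95 164 173 177 230 231 214]
 [ 86  71 147 179 229 229 210]
 [174 128 146 177 229 227 212]
 [177 174 174 184 232 227 212]
 [170 176 177 191 229 222 207]
 [121 172 177 205 234 220 206]
 [ 43 100 168 208 232 155 142]
 [ 51  44  74 195 218 100  57]
 [ 40  49  47  47  48  38  43]
 [ 46  51  56  51  50  50  44]
 [ 44  50  52  54  52  54  50]
 [ 50  51  56  55  55  54  49]
 [ 54  51  52  50  50  49  53]
 [ 49  48  53  50  55  54  51]
 [ 52  53  50  51  53  52  53]]
```

The wide carrier's front edges are at rows 180 and 177 against 175 predicted, so it sits about 2 mm nearer the tip and is square to under 1°. The arm is at column 252. I go on 43 mm, then lower.

```bash
python3 inch.py '0.012 -0.001 0 0 0 0;0.025 -0.001 0 0 0 0;0.036 -0.001 0 0 0 0;0.042 -0.001 0 0 0 0;0.043 -0.001 0 0 0 0;0.043 -0.001 0 0 0 0'; python3 inch.py '0 0 0.006 0 0 0;0 0 0.012 0 0 0;0 0 0.016 0 0 0;0 0 0.019 0 0 0;0 0 0.021 0 0 0;0 0 0.021 0 0 0;0 0 0.021 0 0 0'
```

```text
time: 20.8
tcp_pos: [0.5502, -0.2857, 0.2076]
tool_rot: [[0.948, 0.317, -0.0], [0.317, -0.948, 0.0], [-0.0, -0.0, -1.0]]
ft_force: [-0.2, 0.2, -2.1]
finger_gap: 0.556
finger_force: 40.0
time: 21.5
tcp_pos: [0.5502, -0.2858, 0.1869]
tool_rot: [[0.949, 0.316, 0.0], [0.316, -0.949, -0.0], [0.0, 0.0, -1.0]]
ft_force: [0.6, 0.1, -1.3]
finger_gap: 0.56
finger_force: 40.0
```

```bash
python3 inch.py '0 0 0.001 0 0 0;0 0 0.002 0 0 0;0 0 0.002 0 0 0;0 0 0.002 0 0 0';  python3 inch.py '0 0 0.001 0 0 0;0 0 0.002 0 0 0;0 0 0.002 0 0 0;0 0 0.002 0 0 0'
```

```text
time: 21.9
tcp_pos: [0.5501, -0.2858, 0.1847]
tool_rot: [[0.949, 0.316, -0.0], [0.316, -0.949, 0.0], [-0.0, -0.0, -1.0]]
ft_force: [-0.4, -1.0, -2.1]
finger_gap: 0.559
finger_force: 40.0
time: 22.3
tcp_pos: [0.5501, -0.2859, 0.1827]
tool_rot: [[0.949, 0.316, 0.0], [0.316, -0.949, -0.0], [0.0, 0.0, -1.0]]
ft_force: [0.6, 0.1, -1.0]
finger_gap: 0.557
finger_force: 40.0
```

```bash
python3 inch.py '0 0 0.0007 0 0 0;0 0 0.0015 0 0 0;0 0 0.0015 0 0 0;0 0 0.0015 0 0 0'
```

```text
time: 22.7
tcp_pos: [0.5504, -0.2861, 0.1824]
tool_rot: [[0.949, 0.316, 0.002], [0.316, -0.949, -0.001], [0.001, 0.002, -1.0]]
ft_force: [-0.2, -0.1, 4.9]
finger_gap: 0.56
finger_force: 40.0
```

```bash
python3 inch.py '0 0 -0.0008 0 0 0;0 0 -0.0008 0 0 0;0 0 -0.0008 0 0 0' - 8; python3 inch.py '0 0 0 0 0 0;0 0 0 0 0 0;0 0 0 0 0 0;0 0 0 0 0 0;0 0 0 0 0 0;0 0 0 0 0 0' 0.8; python3 inch.py '0 0 -0.005 0 0 0;0 0 -0.015 0 0 0;0 0 -0.03 0 0 0;0 0 -0.05 0 0 0;0 0 -0.075 0 0 0;0 0 -0.1 0 0 0;0 0 -0.12 0 0 0;0 0 -0.14 0 0 0'; python3 inch.py '-0.04 0.03 0 0 0 0;-0.08 0.06 0 0 0 0;-0.1 0.1 0 0 0 0;-0.1 0.15 0 0 0 0;-0.1 0.2 0 0 0 0;-0.1 0.22 0 0 0 0;-0.1 0.22 0 0 0 0;-0.1 0.22 0 0 0 0'; python3 -c "
from h import *
up=lambda i:cv2.resize(i,None,fx=4,fy=4,interpolation=cv2.INTER_CUBIC)
t=read_camera('top');s=read_camera('scene');cv2.imwrite('pics/t9.png',t);cv2.imwrite('pics/s9.png',s)
m=np.zeros((600,800,3),np.uint8);m[:480,:400]=up(t[130:250,340:440]);m[:,400:]=up(s[180:330,70:170])
cv2.imwrite('pics/f.png',m)"
```

```text
time: 23.0
tcp_pos: [0.5503, -0.286, 0.1823]
tool_rot: [[0.949, 0.316, 0.001], [0.316, -0.949, -0.001], [0.0, 0.001, -1.0]]
ft_force: [0.6, -0.7, 2.7]
finger_gap: 0.565
finger_force: 8.0
time: 23.6
tcp_pos: [0.5501, -0.2858, 0.182]
tool_rot: [[0.949, 0.317, -0.0], [0.317, -0.949, 0.0], [-0.0, -0.0, -1.0]]
ft_force: [-1.1, -0.2, -0.8]
finger_gap: 0.8
finger_force: 0.0
time: 24.4
tcp_pos: [0.55, -0.2857, 0.3242]
tool_rot: [[0.949, 0.316, 0.001], [0.316, -0.949, -0.001], [0.001, 0.001, -1.0]]
ft_force: [0.3, -1.2, -0.3]
finger_gap: 0.798
finger_force: 0.0
time: 25.2
tcp_pos: [0.5249, -0.5258, 0.3224]
tool_rot: [[0.949, 0.317, 0.0], [0.317, -0.949, -0.0], [0.0, 0.0, -1.0]]
ft_force: [-0.5, 0.4, 0.2]
finger_gap: 0.801
finger_force: 0.0
```

View pics/f.png

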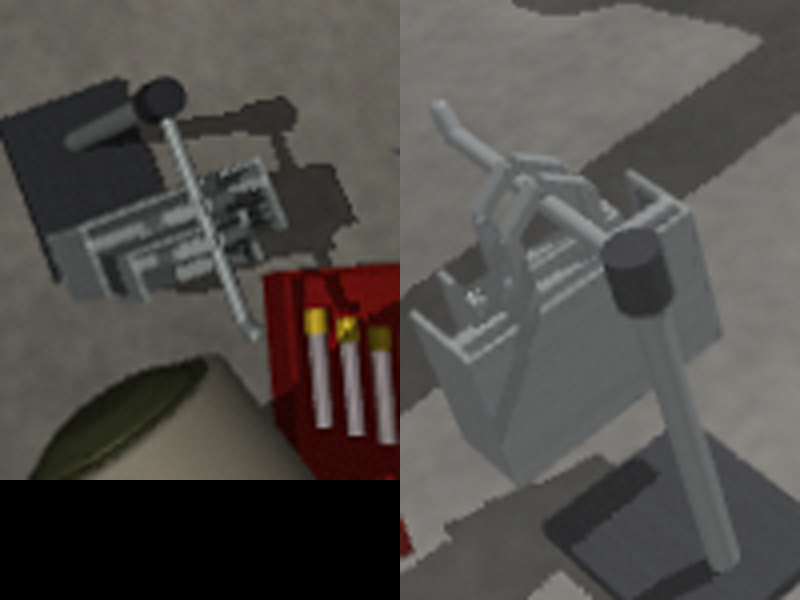

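Both loops hang on the arm. In the top crop the wide back rim, (78,232) to (262,160) at 21.4°, is perpendicular to the arm, (168,120) to (245,325) at 20.6°. The narrow one sits nested in front of it. I'll check for stillness and that the basket hasn't moved, then hand in.

```bash
python3 inch.py '0 0 0 0 0 0;0 0 0 0 0 0;0 0 0 0 0 0;0 0 0 0 0 0;0 0 0 0 0 0;0 0 0 0 0 0;0 0 0 0 0 0;0 0 0 0 0 0' >/dev/null; python3 -c "
from h import *
t=read_camera('top').astype(int);s=read_camera('scene').astype(int)
f=lambda a,b,w:np.abs(a[w]-b[w]).max(2).mean()
T0=cv2.imread('pics/top0.png').astype(int);S0=cv2.imread('pics/scene0.png').astype(int);T=cv2.imread('pics/t9.png').astype(int);S=cv2.imread('pics/s9.png').astype(int)
print('hang',f(t,T,np.s_[160:210,350:415]),f(s,S,np.s_[200:300,80:160]),'noise',f(t,T,np.s_[90:110,180:260]))
print('basket',f(t,T0,np.s_[225:258,224:256]),f(s,S0,np.s_[170:220,228:262]))"
```

```text
hang 1.6387692307692308 1.187375 noise 1.588125
basket 5.011363636363637 1.1211764705882352
```

```bash
python3 -c "
from bench import r, read_camera, camera_info
print(r.close_job())"
```

```text
the job is handed in; nothing more can be done
None
```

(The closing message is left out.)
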